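# Put the laundry's coin mechanisms back in their own cradles

### The arm

A 7-joint arm with a two-finger parallel gripper is mounted at the origin on the work surface. World frame = base frame: x ahead of the robot, y to its left, z up, the work surface at z = 0. Lengths are in mm, angles in degrees, forces in N, time in s.
With the tool pointing down it reaches from about 400 to 875 mm from the base axis. Payload 19.3 kg.
Tool frame: the origin (TCP) lies between the finger pads; the fingertips stand 17 mm ahead of it and the grasp point (between the pads) lies 2 mm behind it; z points along the fingers, y is the line along which they close (so a half turn about z gives the same grasp; the last joint's range is limited). The gripper opens to 85 mm and grips with 20 to 120 N. Pads are 22 mm wide; open, the fingers measure 114 mm over their backs; the gripper's body (76 mm by 85 mm) begins 54 mm behind the grasp point. The pads swing forward as they close: fully open they stand 13 mm farther back than shut.
Start: joints at [-78.22, 29.874, -2.08, 91.645, 1.215, 58.505, -6.463], TCP at [170.217, 601.366, 248.291] pointing down, gripper open.
Joint ranges: [-166.77, 166.77], [-17.47, 122.26], [-85.68, 81.53], [9.62, 139.38], [-72.42, 252.41], [9.2, 110.78], [-144.41, 144.41]. Speed limits (degrees/s): [108.29, 108.29, 136.94, 136.94, 172.46, 172.46, 172.46].

### API

Orientations are given as [roll, pitch, yaw] about the fixed x, y, z axes, in that order (R = Rz(yaw) Ry(pitch) Rx(roll)).
In Python, from rig import manip gives the robot as it stands.
- The arm moves only by the tool drive_tool, never from a script. Its argument "plan" is a list of rows, each an object with "claw": the closure, from -1 (fully open) to 1 (shut); "dp": the shift along the tool's x, y, z in fractions of the full range, 1 being 0.6 m, a list of three; "angular": the turn, a rotation vector about the tool's x, y, z in normalised numbers (1 is 120 degrees), a list of three. In form: [{"claw": claw, "dp": [dx, dy, dz], "angular": [rx, ry, rz]}, ...]. A call has 1 to 12 rows; each row is the pose to reach, as a shift and turn from the pose commanded when the call began, along the tool's axes at that moment; what a row does not reach only later rows make up. A row lasts 1/8 s, in which the tool goes at most 62.5 mm and 10.7 degrees, less where a joint would pass 70% of its speed; a pose out of reach is approached as far as the arm can. A call with a gripper value outside its range is refused whole. The fingers move at their own pace and stop on an object; "grip_force" is the grip in N (left out, the last holds). Time passes only in rows, so rows that repeat a pose let the fingers close. It gives the time, the measured TCP pose, the force, the opening and the grip force at its end, in the units of the state.
- manip.get_obs(): the state, without advancing time (a new reading comes with each control period).
- manip.read_camera(name): name is "scene" or "top" or "wrist"; returns (picture, depth): 420x560x3 uint8, red, green, blue; 420x560 float32, mm along the optical axis (not along the pixel's ray), 0 where there is no reading.
- manip.camera_params(name): a dict with "intrinsics" (3x3 intrinsics, pixels), "distortion" ([k1, k2, p1, p2, k3] as OpenCV has them; the pictures are not rectified), "position" and "rotation" of the camera in the world. Camera axes: x right, y down, z forward; pixel columns grow to the right and rows downward; lengths in mm; the calibration is good to about 2 mm. A picture is of the moment at which its call begins: read the wrist's pose just before it. camera_params takes no time and is no camera call; for the wrist camera it gives the pose at the moment of the call.
- manip.hand_in(): hands the job in; it is judged then, once.
The state is a dict: "t": time; "qpos": joint angles; "joint_vel": joint speeds; "tau": joint torques, N m; "eef_pos": TCP position; "tool_rot": TCP orientation; "ft_force": force on the tool from outside, world axes, zero at the start; "torque": the same for the moment, N m; "finger_gap": finger opening in mm; "gripper_force": force on a finger pad.
Only numpy, scipy, OpenCV 4.12 (cv2) and the standard library are available. Lean on these libraries where they do the work, as an engineer would, in place of code of your own. Each camera call takes 0.05 s, during which the arm holds its last target. There are 200 camera calls.

### The job

The three coin mechanisms on the service counter are in each other's cradles. First flip the toggle clamp on the blue cradle over to its open position, and leave it open; then, parking one mechanism on the empty black mat along the way, put every mechanism flat in the cradle of its own colour, lengthwise (either way round). Keep them upright, set them down rather than dropping them, and let go of each one.

Things in the scene. Friction and masses are not known exactly. Their poses are not given: they have to be found in the camera images.
- unit_red: coin mechanism: grey body with red top plate, 95 (x) by 52 (y) by 64 mm high, 0.25 to 0.5 kg; steel coin mouth 8 mm higher, 34 mm towards -x. Origin: centre of underside, z up, x lengthwise. Grip the flat long sides (52 mm apart). Starts in the blue cradle, held down by the closed toggle clamp; belongs in the red one.
- unit_yellow: coin mechanism: grey body with yellow top plate, 95 (x) by 52 (y) by 64 mm high, 0.25 to 0.5 kg; steel coin mouth 8 mm higher, 34 mm towards -x. Origin: centre of underside, z up, x lengthwise. Grip the flat long sides (52 mm apart). Starts in the red cradle; belongs in the yellow one.
- unit_blue: coin mechanism: grey body with blue top plate, 95 (x) by 52 (y) by 64 mm high, 0.25 to 0.5 kg; steel coin mouth 8 mm higher, 34 mm towards -x. Origin: centre of underside, z up, x lengthwise. Grip the flat long sides (52 mm apart). Starts in the yellow cradle; belongs in the blue one.
- cradle_red: red fixed cradle: open tray 126 (x) by 82 (y) mm, inside 116 by 72, floor 5 mm thick, rim 13 mm high, flat red tab at -x end. Origin: centre of underside, on the table; x lengthwise.
- cradle_yellow: yellow fixed cradle: open tray 126 (x) by 82 (y) mm, inside 116 by 72, floor 5 mm thick, rim 13 mm high, flat yellow tab at -x end. Origin: centre of underside, on the table; x lengthwise.
- cradle_blue: blue fixed cradle: open tray 126 (x) by 82 (y) mm, inside 116 by 72, floor 5 mm thick, rim 13 mm high, flat blue tab at -x end. Origin: centre of underside, on the table; x lengthwise. Carries the toggle clamp on a narrow steel post (88 mm high, foot 46 mm wide) beyond its +x end; pivot axis along y, 80 mm towards +x from the origin and 78 mm up.
- mat: empty black rubber mat lying on the table, fixed, 130 (x) by 90 (y) by 4 mm; origin at the centre of its underside. Free spot for one mechanism.
- clamp (a joint): clamp angle, rad. 0 closed: steel arm level, 62 mm from pivot towards cradle -x, pad 1 mm above the mechanism. Grows as the handle is pushed to cradle +x and the arm swings up; stop 1.9 = open (handle level, arm up, tip 140 mm above table). Over centre: past about 0.6 it falls open by the ball's weight, short of 0.2 it falls shut. Takes about 2 N at the ball.
- clamp_handle (a point): centre of the green ball, 32 mm across, on the end of the clamp's handle bar (10 mm thick), 85 mm from the pivot. Closed, the handle stands up leaning 0.5 rad towards cradle -x: this point is 41 mm to -x of the pivot and 153 mm above the table. Open, it is 84 mm to +x of the pivot and 92 mm above the table.

How it is judged (in metres and radians):
On the way, in this order (a step that is already met when the one before it is completed fails the run):
1. the toggle clamp is flipped open (value of joint clamp above 1.5 rad), for 0.2 s.
2. a mechanism is parked on the black mat and let go (((horizontal distance between unit_red and mat below 0.045 m and z of unit_red in the frame of mat below 0.009 m and contact force between unit_red and the fingers below 0.3 N) or (horizontal distance between unit_blue and mat below 0.045 m and z of unit_blue in the frame of mat below 0.009 m and contact force between unit_blue and the fingers below 0.3 N) or (horizontal distance between unit_yellow and mat below 0.045 m and z of unit_yellow in the frame of mat below 0.009 m and contact force between unit_yellow and the fingers below 0.3 N))), for 0.2 s.
At the end, for the whole second after the job is handed in: each mechanism rests, released, flat on the floor of the cradle of its own colour: centre within 16 mm of the cradle's centre, upright within 0.1 rad, length along the cradle's within 0.3 rad (either way round), underside less than 9 mm above the cradle's underside; the clamp is open (above 1.5 rad) (horizontal distance between unit_red and cradle_red below 0.016 m and z of unit_red in the frame of cradle_red below 0.009 m and angle between each of unit_red, unit_blue, unit_yellow's own z axis and vertical below 0.1 rad and angle between the x axis of unit_red and the x axis of cradle_red, either way round below 0.3 rad and linear speed of each of unit_red, unit_blue, unit_yellow below 0.02 m/s and angular speed of each of unit_red, unit_blue, unit_yellow below 0.1 rad/s and contact force between each of unit_red, unit_blue, unit_yellow and the fingers below 0.3 N and horizontal distance between unit_blue and cradle_blue below 0.016 m and z of unit_blue in the frame of cradle_blue below 0.009 m and angle between the x axis of unit_blue and the x axis of cradle_blue, either way round below 0.3 rad and horizontal distance between unit_yellow and cradle_yellow below 0.016 m and z of unit_yellow in the frame of cradle_yellow below 0.009 m and angle between the x axis of unit_yellow and the x axis of cradle_yellow, either way round below 0.3 rad and value of joint clamp above 1.5 rad); the robot touches nothing.
It fails at once if a mechanism is tipped by more than 0.7 rad (angle between any of unit_red, unit_blue, unit_yellow's own z axis and vertical above 0.7 rad).
It fails at once if the clamped mechanism is pulled up while the clamp is still closed (value of joint clamp below 0.8 rad and z of unit_red in the frame of cradle_blue above 0.02 m and horizontal distance between unit_red and cradle_blue below 0.06 m).
It fails at once if a mechanism is dropped (falls faster than 0.5 m/s after the fingers let go: over about 13 mm) ((contact force between unit_red and the fingers below 0.3 N and linear speed of unit_red above 0.5 m/s) or (contact force between unit_blue and the fingers below 0.3 N and linear speed of unit_blue above 0.5 m/s) or (contact force between unit_yellow and the fingers below 0.3 N and linear speed of unit_yellow above 0.5 m/s)).
It also fails if it takes over 136 s, if anything falls off the work surface, if the arm or the gripper's body presses on something with over 40 N, if the wrist force passes 120 N, or if a joint passes its speed limit or range.

## Working session

There is one attempt and no reset: what is moved stays moved. The work goes in short steps, Python scripts to look and compute and a tool call to move; the robot and the scene stay as the last step left them, time stands still between calls to the robot, and variables do not carry over. Pictures are saved under pics/ and viewed, at most 14 in all, crops included, and the job is handed in when it is done.

Besides the shell and the picture viewer there is one more tool, called as a command line: name --argument value ..., lists and objects as JSON in quotes. drive_tool: Moves the arm, as the interface text tells. Its arguments: {"type":"object","properties":{"plan":{"type":"array"},"grip_force":{"type":"number"}},"required":["plan"]}

```bash
mkdir -p pics; python3 - <<'E'
from rig import manip
import cv2,numpy as np
print(manip.get_obs())
for n in("scene","top","wrist"):
    p=manip.camera_params(n);im,d=manip.read_camera(n);print(n,p)
    cv2.imwrite(f"pics/{n}0.png",im[:,:,::-1]);np.save(f"pics/{n}0.npy",d)
E
```

```text
{'t': 0.0, 'qpos': array([-78.22070545,  29.9107976 ,  -2.08229359,  91.67187771,
         1.21336414,  58.50704126,  -6.46055847]), 'joint_vel': array([ 0.03838458,  0.00134438,  0.07814066, -0.11119453,  0.04304227,
        0.03168216, -0.09251022]), 'tau': array([ 1.02288239e-03, -9.27113271e+01,  1.98077068e+00, -3.69916248e+01,
        1.79238390e-02,  8.47980904e-03, -5.36359096e-06]), 'eef_pos': array([170.12360947, 601.06822707, 247.71960295]), 'tool_rot': array([-1.79932363e+02,  3.33645995e-03,  1.64200431e+02]), 'ft_force': array([ 0.03870475,  0.478753  , -0.00827333]), 'torque': array([ 0.02925138, -0.03458277,  0.10393484]), 'gripper_force': 0.0, 'finger_gap': 85.37447912532895}
scene {'intrinsics': array([[409.89081477,   0.        , 285.21592273],
       [  0.        , 409.89081477, 212.63273624],
       [  0.        ,   0.        ,   1.        ]]), 'distortion': array([-0.12573523,  0.        ,  0.        ,  0.        ,  0.        ]), 'position': array([1151.20381836,  -21.99560909,  819.17917971]), 'rotation': array([-138.34703484,   -0.14305831,   87.95303692])}
top {'intrinsics': array([[392.39377997,   0.        , 275.98704913],
       [  0.        , 392.39377997, 207.90608391],
       [  0.        ,   0.        ,   1.        ]]), 'distortion': array([-0.00951052,  0.        ,  0.        ,  0.        ,  0.        ]), 'position': array([467.05101413, -13.11839288, 858.45380667]), 'rotation': array([-175.36743358,    0.40119207,  -91.41177428])}
wrist {'intrinsics': array([[334.16063104,   0.        , 279.1989981 ],
       [  0.        , 334.16063104, 214.34303829],
       [  0.        ,   0.        ,   1.        ]]), 'distortion': array([-0.00800801,  0.        ,  0.        ,  0.        ,  0.        ]), 'position': array([ 93.7715714 , 622.72645054, 374.51592976]), 'rotation': array([1.62001490e+02, 6.85951800e-02, 7.42788233e+01])}
```

View pics/top0.png

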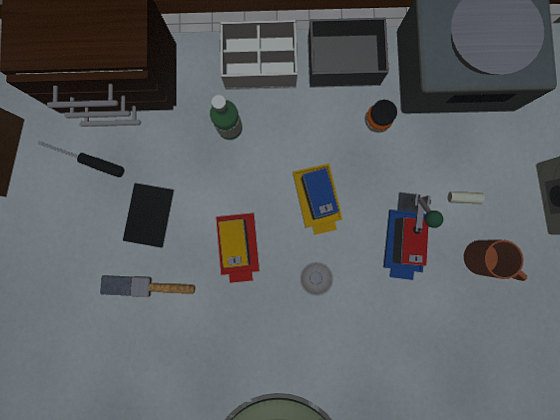

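View pics/scene0.png

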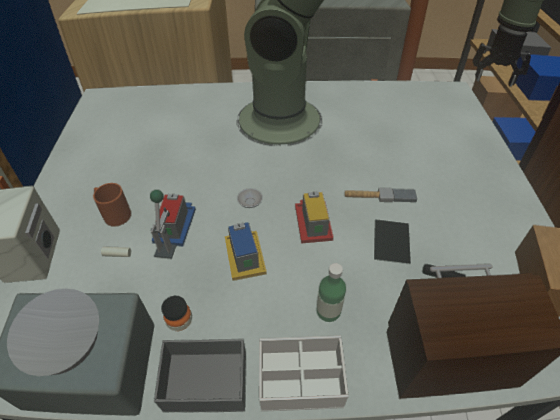

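Top view: mat at (149,214). The red cradle (237,245) holds yellow, the yellow cradle (318,197) holds blue, and the blue cradle (407,242) holds red. The clamp post is at (415,200) and the green ball at (434,219). Next I'll measure these from both cameras.

```bash
cat > h.py <<'E'
from rig import manip
import cv2,numpy as np
from scipy.spatial.transform import Rotation as R
def cloud(n):
    p=manip.camera_params(n);im,d=manip.read_camera(n)
    return cloud_from(p,im,d)
def cloud_from(p,im,d):
    h,w=d.shape;u,v=np.meshgrid(np.arange(w),np.arange(h))
    q=cv2.undistortPoints(np.stack([u,v],-1).reshape(-1,1,2).astype(float),p["intrinsics"],p["distortion"]).reshape(h,w,2)
    c=np.dstack([q,np.ones((h,w))])*d[...,None]
    X=c@R.from_euler("xyz",p["rotation"],degrees=True).as_matrix().T+p["position"]
    X[d==0]=np.nan
    return im,X
HUE={"red":[(0,8),(172,180)],"yellow":[(20,32)],"blue":[(105,125)],"green":[(65,90)]}
def mask(im,c,s=120,v=40):
    H=cv2.cvtColor(im,cv2.COLOR_RGB2HSV);m=np.zeros(H.shape[:2],bool)
    for a,b in HUE[c]: m|=(H[...,0]>=a)&(H[...,0]<=b)
    return m&(H[...,1]>s)&(H[...,2]>v)
def rect(P):
    (c,wh,a)=cv2.minAreaRect(P[:,:2].astype(np.float32))
    if wh[0]<wh[1]: wh=wh[::-1];a+=90
    return np.round(c,1),np.round(wh,1),round((a+90)%180-90,1)
E
python3 - <<'E'
from h import *
for n in("top","scene"):
    im,X=cloud(n);z=X[...,2]
    box=(X[...,0]>330)&(X[...,0]<680)&(abs(X[...,1])<420)
    tb=box&(abs(z)<15);print(n,"table z",np.nanmedian(z[tb]))
    for c in HUE:
        m=mask(im,c)&box
        for lo,hi,t in((50,85,"unit"),(2,20,"cradle"),(110,190,"ball")):
            k=(m&(z>lo)&(z<hi)).astype(np.uint8)
            N,L,S,_=cv2.connectedComponentsWithStats(k)
            for i in range(1,N):
                if S[i,4]>60: 
                    P=X[L==i];print(c,t,S[i,4],*rect(P),"z med",round(np.median(P[:,2]),1))
    H=cv2.cvtColor(im,cv2.COLOR_RGB2HSV)
    k=((H[...,2]<45)&box&(abs(z)<12)&(X[...,1]>150)).astype(np.uint8)
    N,L,S,_=cv2.connectedComponentsWithStats(k)
    for i in range(1,N):
        if S[i,4]>200: P=X[L==i];print("dark",S[i,4],*rect(P),np.median(P[:,2]))
E
```

```text
top table z -0.032573707560231924
red unit 853 [ 458.  -285.8] [91.2 48.8] -5.7 z med 68.7
red cradle 1027 [451.8  76.2] [143.5  80.3] 4.2 z med 6.0
yellow unit 997 [462.9  80. ] [93.2 48.7] 4.7 z med 68.8
yellow cradle 987 [ 553.  -100.8] [143.6  82.8] 11.1 z med 6.1
blue unit 920 [ 561.1 -100.3] [89.8 48.3] 13.9 z med 68.7
blue cradle 886 [ 450.3 -284.2] [144.8  82.1] -8.4 z med 6.2
dark 2302 [528.4 272. ] [127.8  88.3] -11.2 3.7075577071119596
scene table z 0.5291568306570298
red unit 326 [ 460.4 -285.8] [88.6 47.4] -6.6 z med 69.4
red cradle 338 [453.6  76. ] [145.4  78.9] 4.2 z med 7.9
yellow unit 457 [464.8  79.7] [89.2 46.5] 5.1 z med 69.4
yellow cradle 545 [563.7 -98. ] [127.9  79.9] 11.2 z med 7.5
blue unit 483 [562.2 -99.7] [87.5 44.9] 13.8 z med 69.2
blue cradle 179 [ 464.4 -263.5] [124.2  36.9] -10.0 z med 8.0
```

```bash
cat >> h.py <<'E'
def plan(wps,n):
    """world waypoints (x,y,z,yaw) -> dp (m), rz (rad) rows relative to pose now; n rows per leg"""
    o=manip.get_obs();p=o["eef_pos"];rt=R.from_euler("xyz",o["tool_rot"],degrees=True)
    for w in wps:
        dp=rt.inv().apply(np.array(w[:3])-p)/1000
        rv=(rt.inv()*R.from_euler("xyz",[180,0,w[3]],degrees=True)).as_rotvec()
        print(w,"dp",np.round(dp,4).tolist(),"ang",np.round(rv,3).tolist())
E
python3 - <<'E'
from h import *
for n in("top","scene"):
    im,X=cloud(n);x,y,z=np.moveaxis(X,-1,0)
    H=cv2.cvtColor(im,cv2.COLOR_RGB2HSV)
    k=(abs(x-500)<60)&(abs(y+290)<50)&(z>125)&(z<175)
    P=X[k];print(n,"ball pts",len(P),np.round(P.mean(0)),np.round(P.min(0)),np.round(P.max(0)))
    k=(abs(x-500)<100)&(abs(y+290)<60)&(z>80)&(z<120);P=X[k];print("arm",len(P),np.round(P.min(0)),np.round(P.max(0)))
    k=(z>30)&(x>330)&(x<760)&(abs(y)<480)
    N,L,S,_=cv2.connectedComponentsWithStats(k.astype(np.uint8))
    for i in range(1,N):
        if S[i,4]>60:
            P=X[L==i];print("obst",np.round(np.percentile(P,[2,98],axis=0)).tolist())
plan([(290,530,290,164),(390,450,300,166),(470,350,300,168),(520,240,300,170),(530,120,300,171),(520,0,300,171.6),(500,-120,300,171.6),(460,-200,300,171.6),(420,-270,280,171.6)],1)
E
```

```text
top ball pts 275 [ 499. -288.  161.] [ 483. -305.  125.] [ 519. -276.  170.]
arm 314 [ 424. -316.   80.] [ 552. -279.  120.]
obst [[754.0, -443.0, 166.0], [760.0, -393.0, 176.0]]
obst [[718.0, 217.0, 36.0], [760.0, 458.0, 186.0]]
obst [[736.0, -476.0, 34.0], [759.0, -289.0, 141.0]]
obst [[692.0, 62.0, 36.0], [733.0, 112.0, 170.0]]
obst [[702.0, -262.0, 31.0], [750.0, -213.0, 62.0]]
obst [[515.0, -129.0, 40.0], [606.0, -67.0, 78.0]]
obst [[414.0, -309.0, 36.0], [546.0, -256.0, 167.0]]
obst [[419.0, 53.0, 45.0], [509.0, 104.0, 77.0]]
obst [[384.0, -479.0, 32.0], [456.0, -412.0, 91.0]]
scene ball pts 187 [ 506. -290.  155.] [ 486. -305.  125.] [ 521. -276.  170.]
arm 241 [ 425. -315.   80.] [ 552. -273.  120.]
obst [[384.0, -478.0, 32.0], [457.0, -412.0, 91.0]]
obst [[418.0, -310.0, 33.0], [550.0, -257.0, 167.0]]
obst [[422.0, 53.0, 33.0], [512.0, 107.0, 78.0]]
obst [[522.0, -129.0, 34.0], [612.0, -67.0, 78.0]]
obst [[709.0, 64.0, 34.0], [747.0, 113.0, 171.0]]
obst [[720.0, 279.0, 160.0], [744.0, 401.0, 170.0]]
obst [[755.0, -444.0, 173.0], [760.0, -395.0, 176.0]]
obst [[742.0, -388.0, 41.0], [760.0, -289.0, 142.0]]
obst [[707.0, -263.0, 31.0], [756.0, -213.0, 62.0]]
(290, 530, 290, 164) dp [-0.1347, -0.036, -0.0418] ang [-0.0, -0.0, 0.003]
(390, 450, 300, 166) dp [-0.2527, -0.0857, -0.0518] ang [-0.0, -0.0, -0.032]
(470, 350, 300, 168) dp [-0.3569, -0.1602, -0.0518] ang [-0.0, -0.0, -0.066]
(520, 240, 300, 170) dp [-0.435, -0.2524, -0.0518] ang [-0.0, -0.0, -0.101]
(530, 120, 300, 171) dp [-0.4773, -0.3651, -0.0517] ang [-0.0, -0.0, -0.119]
(520, 0, 300, 171.6) dp [-0.5004, -0.4833, -0.0517] ang [-0.0, -0.0, -0.129]
(500, -120, 300, 171.6) dp [-0.5138, -0.6042, -0.0517] ang [-0.0, -0.0, -0.129]
(460, -200, 300, 171.6) dp [-0.4971, -0.6921, -0.0516] ang [-0.0, -0.0, -0.129]
(420, -270, 280, 171.6) dp [-0.4777, -0.7703, -0.0316] ang [-0.0, -0.0, -0.129]
```

The rows are not in the units I measure in: shifts go in shares of 0.6 m and turns go in shares of 120 degrees. I convert before sending: -0.489 m is -0.815, -0.435 m is -0.725, -0.129 rad is -0.0616.

drive_tool --plan '[{"claw":-1,"dp":[-0.0833,-0.02,-0.0667],"angular":[0,0,0]},{"claw":1,"dp":[-0.1667,-0.0417,-0.0833],"angular":[0,0,0]},{"claw":1,"dp":[-0.25,-0.0667,-0.0867],"angular":[0,0,0]},{"claw":1,"dp":[-0.3417,-0.1033,-0.0867],"angular":[0,0,-0.0095]},{"claw":1,"dp":[-0.4217,-0.1433,-0.0867],"angular":[0,0,-0.0153]},{"claw":1,"dp":[-0.5083,-0.2,-0.0867],"angular":[0,0,-0.0239]},{"claw":1,"dp":[-0.595,-0.2667,-0.0867],"angular":[0,0,-0.0315]},{"claw":1,"dp":[-0.66,-0.3433,-0.0867],"angular":[0,0,-0.0382]},{"claw":1,"dp":[-0.725,-0.42,-0.0867],"angular":[0,0,-0.0477]},{"claw":1,"dp":[-0.76,-0.5133,-0.0867],"angular":[0,0,-0.0525]},{"claw":1,"dp":[-0.795,-0.6083,-0.0867],"angular":[0,0,-0.0568]},{"claw":1,"dp":[-0.815,-0.7067,-0.0867],"angular":[0,0,-0.0616]}]'

```text
t: 1.85
eef_pos: [525.3, 58.1, 300.3]
tool_rot: [-180.0, 0.0, 171.6]
ft_force: [1.5, -0.9, 0.6]
finger_gap: 0.6
gripper_force: 0.0
```

```bash
python3 - <<'E'
from h import *
o=manip.get_obs();print(np.round(o["qpos"]),o["eef_pos"],o["tool_rot"])
plan([(520,0,300,171.6),(500,-120,300,171.6),(460,-200,300,171.6),(430,-281,270,171.6),(430,-281,165,171.6)],1)
E
```

```text
[-18.  18.   7. 103.  -2.  59.  71.] [525.28246592  58.14102395 300.33455461] [-1.79999681e+02  2.17084687e-02  1.71585738e+02]
(520, 0, 300, 171.6) dp [-0.0033, -0.0583, 0.0003] ang [-0.0, 0.0, -0.0]
(500, -120, 300, 171.6) dp [-0.0011, -0.1799, 0.0003] ang [-0.0, 0.0, -0.0]
(460, -200, 300, 171.6) dp [0.0268, -0.2649, 0.0003] ang [-0.0, 0.0, -0.0]
(430, -281, 270, 171.6) dp [0.0446, -0.3494, 0.0303] ang [-0.0, 0.0, -0.0]
(430, -281, 165, 171.6) dp [0.0447, -0.3494, 0.1353] ang [-0.0, 0.0, -0.0]
```

Scaled: -0.349 m is -0.5817, -0.345 m is -0.575.

drive_tool --plan '[{"claw":1,"dp":[-0.0033,-0.0967,0],"angular":[0,0,0]},{"claw":1,"dp":[-0.0033,-0.1967,0],"angular":[0,0,0]},{"claw":1,"dp":[0,-0.3,0],"angular":[0,0,0]},{"claw":1,"dp":[0.025,-0.3917,0],"angular":[0,0,0]},{"claw":1,"dp":[0.05,-0.4833,0],"angular":[0,0,0]},{"claw":1,"dp":[0.075,-0.575,0.0333],"angular":[0,0,0]},{"claw":1,"dp":[0.075,-0.5817,0.1],"angular":[0,0,0]},{"claw":1,"dp":[0.075,-0.5817,0.1667],"angular":[0,0,0]},{"claw":1,"dp":[0.075,-0.5817,0.2233],"angular":[0,0,0]},{"claw":1,"dp":[0.075,-0.5817,0.225],"angular":[0,0,0]}]'

```text
t: 3.1
eef_pos: [428.7, -278.0, 163.8]
tool_rot: [179.9, -0.2, 171.6]
ft_force: [0.4, -0.3, 0.7]
finger_gap: 0.2
gripper_force: 0.0
```

```bash
python3 - <<'E'
from h import *
o=manip.get_obs();print(np.round(o["qpos"]),o["eef_pos"],o["tool_rot"])
im,X=cloud("scene");cv2.imwrite("pics/s1.png",cv2.resize(im[150:290,80:280,::-1],None,fx=4,fy=4))
E
```

```text
[ 16.  27.  14. 114.  -9.  40. 117.] [ 428.71979465 -277.9701179   163.829315  ] [179.94609332  -0.20042591 171.58165925]
```

View pics/s1.png

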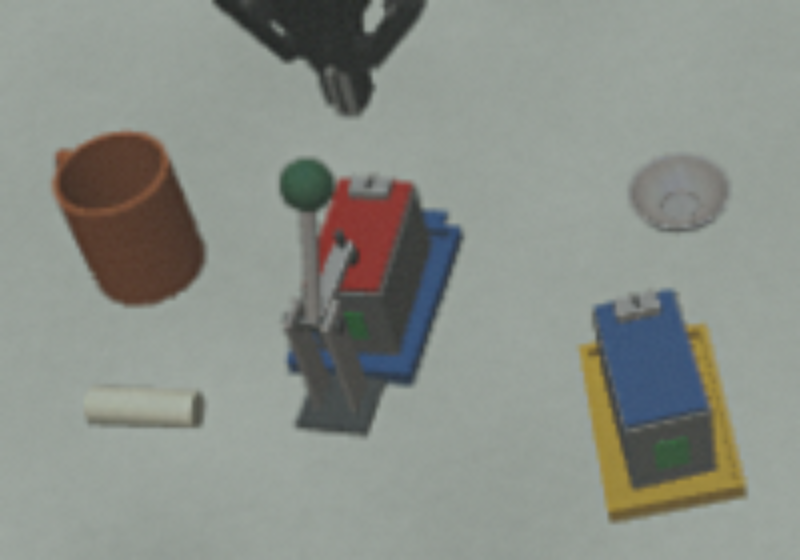

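Fingertips are behind the green ball at crop (305,185) and lined up with it. I'll push toward cradle +x.

Scaled: -0.11 m is -0.1833, -0.002 m is -0.0033.

drive_tool --plan '[{"claw":1,"dp":[-0.05,-0.0033,0],"angular":[0,0,0]},{"claw":1,"dp":[-0.07,-0.0033,0],"angular":[0,0,0]},{"claw":1,"dp":[-0.0867,-0.0033,0],"angular":[0,0,0]},{"claw":1,"dp":[-0.1033,-0.0033,0],"angular":[0,0,0]},{"claw":1,"dp":[-0.12,-0.0033,0],"angular":[0,0,0]},{"claw":1,"dp":[-0.1367,-0.0033,0],"angular":[0,0,0]},{"claw":1,"dp":[-0.15,-0.0033,0],"angular":[0,0,0]},{"claw":1,"dp":[-0.1633,-0.0033,0],"angular":[0,0,0]},{"claw":1,"dp":[-0.1767,-0.0033,0],"angular":[0,0,0]},{"claw":1,"dp":[-0.1833,-0.0033,0],"angular":[0,0,0]},{"claw":1,"dp":[-0.1833,-0.0033,0],"angular":[0,0,0]},{"claw":1,"dp":[-0.1833,-0.0033,0],"angular":[0,0,0]}]'

```text
t: 4.65
eef_pos: [538.0, -296.5, 165.3]
tool_rot: [-180.0, -0.0, 171.6]
ft_force: [-0.9, -0.5, 0.4]
finger_gap: -0.0
gripper_force: 0.0
```

```bash
python3 - <<'E'
from h import *
im,X=cloud("scene");cv2.imwrite("pics/s2.png",cv2.resize(im[150:290,80:280,::-1],None,fx=4,fy=4))
E
```

```text
(no output)
```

View pics/s2.png

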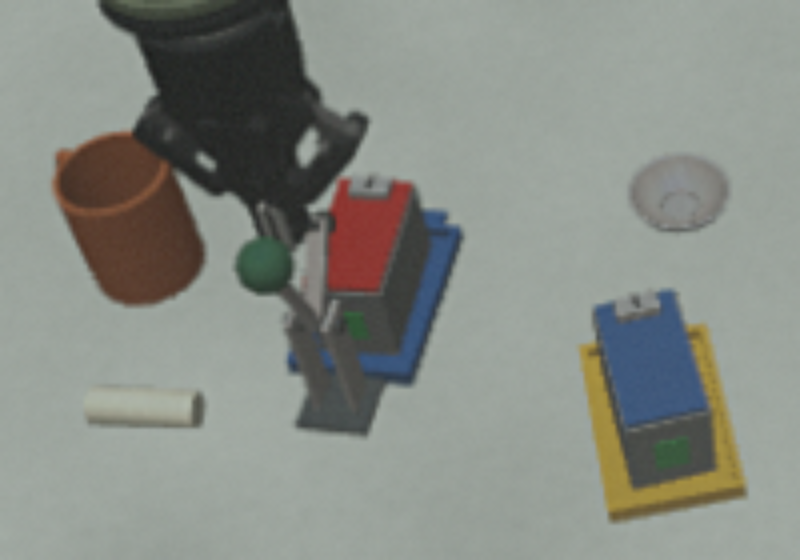

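The clamp is just past centre, with the ball at crop (265,265) still near the finger. I'll push a bit further, then back away upward.

Scaled: 0.105 m is 0.175, -0.1 m is -0.1667.

drive_tool --plan '[{"claw":1,"dp":[-0.0167,0,0],"angular":[0,0,0]},{"claw":1,"dp":[-0.0333,0,0],"angular":[0,0,0]},{"claw":1,"dp":[-0.05,0,0],"angular":[0,0,0]},{"claw":1,"dp":[-0.0583,0,0],"angular":[0,0,0]},{"claw":1,"dp":[-0.0583,0,-0.0333],"angular":[0,0,0]},{"claw":1,"dp":[-0.0583,0,-0.1],"angular":[0,0,0]},{"claw":1,"dp":[-0.0167,0,-0.1667],"angular":[0,0,0]},{"claw":-1,"dp":[0.075,0,-0.1667],"angular":[0,0,0]},{"claw":-1,"dp":[0.1667,0,-0.1667],"angular":[0,0,0]},{"claw":-1,"dp":[0.175,0,-0.1667],"angular":[0,0,0]}]'

```text
t: 5.95
eef_pos: [431.5, -281.2, 265.9]
tool_rot: [180.0, -0.0, 171.5]
ft_force: [1.4, -0.2, 0.8]
finger_gap: 54.4
gripper_force: 0.0
```

```bash
python3 - <<'E'
from h import *
im,X=cloud("scene");cv2.imwrite("pics/s3.png",cv2.resize(im[150:290,80:280,::-1],None,fx=4,fy=4))
x,y,z=np.moveaxis(X,-1,0)
k=mask(im,"green",80,20)&(x>450)&(x<680)&(abs(y+295)<50)&(z>70)
if k.any(): print("ball",k.sum(),np.round(np.median(X[k],axis=0)))
m=mask(im,"red")&(z>50)&(z<85)&(x<560);N,L,S,_=cv2.connectedComponentsWithStats(m.astype(np.uint8));print(S[:,4],rect(X[m]))
# wrist view
im,X=cloud("wrist");z=X[...,2];cv2.imwrite("pics/w3.png",im[:,:,::-1])
m=mask(im,"red")&(z>55)&(z<85);print("w red",m.sum(),rect(X[m]),np.nanmedian(z[m]))
m=mask(im,"blue")&(z>-5)&(z<20);print("w cradle",m.sum(),rect(X[m]),np.nanmedian(z[m]))
o=manip.get_obs();print(o["eef_pos"],o["ft_force"])
E
```

```text
ball 50 [ 626. -310.  107.]
[234767    433] (array([ 461.3, -286.2]), array([90.9, 47.7]), -5.8)
w red 3756 (array([ 440.9, -385.2]), array([253.7,  93.3]), 79.8) 70.23606207909032
w cradle 3114 (array([ 450.6, -285.3]), array([142.9,  80.1]), -8.6) 6.890148331289765
[ 434.48390844 -281.24900034  265.86314391] [ 1.19045215  0.14856517 -0.32607674]
```

View pics/w3.png

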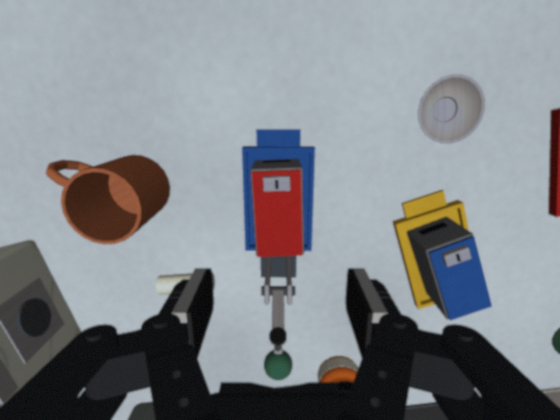

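Wrist view: the clamp is open, with the ball at (278,365) beyond the post, and the red unit at (277,210) is accessible. I'll grasp it.

```bash
python3 - <<'E'
from h import *
plan([(459.5,-286,200,174.2),(459.5,-286,45,174.2)],1)
E
```

```text
(459.5, -286, 200, 174.2) dp [-0.0254, -0.001, 0.0659] ang [-0.0, 0.001, -0.046]
(459.5, -286, 45, 174.2) dp [-0.0252, -0.001, 0.2209] ang [-0.0, 0.001, -0.046]
```

Scaled: 0.221 m is 0.3683, -0.001 m is -0.0017, -0.046 rad is -0.022.

drive_tool --plan '[{"claw":-1,"dp":[-0.025,-0.0017,0.05],"angular":[0,0,-0.022]},{"claw":-1,"dp":[-0.0417,-0.0017,0.11],"angular":[0,0,-0.022]},{"claw":-1,"dp":[-0.0417,-0.0017,0.1833],"angular":[0,0,-0.022]},{"claw":-1,"dp":[-0.0417,-0.0017,0.25],"angular":[0,0,-0.022]},{"claw":-1,"dp":[-0.0417,-0.0017,0.3],"angular":[0,0,-0.022]},{"claw":-1,"dp":[-0.0417,-0.0017,0.3417],"angular":[0,0,-0.022]},{"claw":-1,"dp":[-0.0417,-0.0017,0.3667],"angular":[0,0,-0.022]},{"claw":-1,"dp":[-0.0417,-0.0017,0.3683],"angular":[0,0,-0.022]}]'

```text
t: 7.05
eef_pos: [459.1, -285.7, 43.4]
tool_rot: [180.0, -0.1, 174.2]
ft_force: [0.6, 0.0, 1.3]
finger_gap: 85.3
gripper_force: 0.0
```

drive_tool --plan '[{"claw":0.2,"dp":[0,0,0],"angular":[0,0,0]},{"claw":0.5,"dp":[0,0,0],"angular":[0,0,0]},{"claw":1,"dp":[0,0,0],"angular":[0,0,0]},{"claw":1,"dp":[0,0,0],"angular":[0,0,0]},{"claw":1,"dp":[0,0,0],"angular":[0,0,0]},{"claw":1,"dp":[0,0,0],"angular":[0,0,0]}]' --grip_force 70

```text
t: 7.8
eef_pos: [459.5, -286.0, 45.4]
tool_rot: [-180.0, 0.1, 174.2]
ft_force: [-0.2, 0.1, 8.4]
finger_gap: 51.2
gripper_force: 73.7
```

```bash
python3 - <<'E'
from h import *
o=manip.get_obs();print(o["eef_pos"],o["tool_rot"],o["finger_gap"])
plan([(459.5,-286,220,174.2),(500,-170,230,171),(540,-50,230,169),(550,70,230,169),(545,180,230,169),(528.5,272,200,168.8)],1)
E
```

```text
[ 459.47608128 -286.02477751   45.39341916] [-1.79973451e+02  8.97375875e-02  1.74224245e+02] 51.19309717065187
(459.5, -286, 220, 174.2) dp [-0.0003, -0.0001, -0.1746] ang [-0.0, 0.002, 0.0]
(500, -170, 230, 171) dp [-0.0289, 0.1194, -0.1846] ang [-0.0, 0.002, 0.056]
(540, -50, 230, 169) dp [-0.0567, 0.2428, -0.1846] ang [-0.0, 0.002, 0.091]
(550, 70, 230, 169) dp [-0.0545, 0.3632, -0.1847] ang [-0.0, 0.002, 0.091]
(545, 180, 230, 169) dp [-0.0385, 0.4722, -0.1848] ang [-0.0, 0.002, 0.091]
(528.5, 272, 200, 168.8) dp [-0.0128, 0.5621, -0.1548] ang [-0.0, 0.002, 0.095]
```

Scaled: 0.38 m is 0.6333, -0.056 m is -0.0933, 0.091 rad is 0.0434.

drive_tool --plan '[{"claw":1,"dp":[0,0,-0.025],"angular":[0,0,0]},{"claw":1,"dp":[0,0,-0.0833],"angular":[0,0,0]},{"claw":1,"dp":[0,0,-0.1667],"angular":[0,0,0]},{"claw":1,"dp":[0,0,-0.25],"angular":[0,0,0]},{"claw":1,"dp":[-0.005,0.0333,-0.3],"angular":[0,0,0.0048]},{"claw":1,"dp":[-0.025,0.1,-0.3083],"angular":[0,0,0.0143]},{"claw":1,"dp":[-0.0483,0.1917,-0.3083],"angular":[0,0,0.0267]},{"claw":1,"dp":[-0.0717,0.2833,-0.3083],"angular":[0,0,0.0358]},{"claw":1,"dp":[-0.0917,0.375,-0.3083],"angular":[0,0,0.0434]},{"claw":1,"dp":[-0.0933,0.4667,-0.3083],"angular":[0,0,0.0434]},{"claw":1,"dp":[-0.0917,0.5583,-0.3083],"angular":[0,0,0.0434]},{"claw":1,"dp":[-0.0883,0.6333,-0.3083],"angular":[0,0,0.0434]}]'

```text
t: 9.3
eef_pos: [549.6, 89.2, 230.5]
tool_rot: [180.0, 0.0, 169.1]
ft_force: [0.8, -0.7, -3.2]
finger_gap: 51.0
gripper_force: 73.8
```

```bash
python3 - <<'E'
from h import *
plan([(545,180,230,169),(528.5,272,200,168.8),(528.5,272,47,168.8)],1)
E
```

```text
(545, 180, 230, 169) dp [0.0218, 0.0883, 0.0005] ang [0.001, 0.001, 0.001]
(528.5, 272, 200, 168.8) dp [0.0554, 0.1755, 0.0305] ang [0.001, 0.001, 0.005]
(528.5, 272, 47, 168.8) dp [0.0556, 0.1754, 0.1835] ang [0.001, 0.001, 0.005]
```

Scaled: 0.1855 m is 0.3092, 0.1755 m is 0.2925, 0.005 rad is 0.0024.

drive_tool --plan '[{"claw":1,"dp":[0.02,0.075,0],"angular":[0,0,0]},{"claw":1,"dp":[0.0417,0.15,0],"angular":[0,0,0]},{"claw":1,"dp":[0.07,0.225,0.025],"angular":[0,0,0.0024]},{"claw":1,"dp":[0.0917,0.2833,0.0583],"angular":[0,0,0.0024]},{"claw":1,"dp":[0.0925,0.2925,0.1333],"angular":[0,0,0.0024]},{"claw":1,"dp":[0.0925,0.2925,0.2083],"angular":[0,0,0.0024]},{"claw":1,"dp":[0.0925,0.2925,0.2583],"angular":[0,0,0.0024]},{"claw":1,"dp":[0.0925,0.2925,0.2833],"angular":[0,0,0.0024]},{"claw":1,"dp":[0.0925,0.2925,0.2967],"angular":[0,0,0.0024]},{"claw":1,"dp":[0.0925,0.2925,0.305],"angular":[0,0,0.0024]},{"claw":1,"dp":[0.0925,0.2925,0.3092],"angular":[0,0,0.0024]},{"claw":1,"dp":[0.0925,0.2925,0.3092],"angular":[0,0,0.0024]}]'

```text
t: 10.8
eef_pos: [529.2, 270.0, 44.5]
tool_rot: [180.0, 0.0, 168.7]
ft_force: [-1.0, -0.4, 0.2]
finger_gap: 51.3
gripper_force: 73.7
```

Now open, wait, and rise.

Scaled: -0.185 m is -0.3083, -0.14 m is -0.2333.

drive_tool --plan '[{"claw":1,"dp":[0,0,0],"angular":[0,0,0]},{"claw":0.1,"dp":[0,0,0],"angular":[0,0,0]},{"claw":-0.3,"dp":[0,0,0],"angular":[0,0,0]},{"claw":-1,"dp":[0,0,0],"angular":[0,0,0]},{"claw":-1,"dp":[0,0,0],"angular":[0,0,0]},{"claw":-1,"dp":[0,0,0],"angular":[0,0,0]},{"claw":-1,"dp":[0,0,-0.0167],"angular":[0,0,0]},{"claw":-1,"dp":[0,0,-0.0667],"angular":[0,0,0]},{"claw":-1,"dp":[0,0,-0.15],"angular":[0,0,0]},{"claw":-1,"dp":[0,0,-0.2333],"angular":[0,0,0]},{"claw":-1,"dp":[0,0,-0.3083],"angular":[0,0,0]},{"claw":-1,"dp":[0,0,-0.3083],"angular":[0,0,0]}]'

```text
t: 12.3
eef_pos: [530.2, 270.3, 232.8]
tool_rot: [179.8, 0.2, 168.7]
ft_force: [-0.7, 0.6, -1.2]
finger_gap: 85.4
gripper_force: 0.0
```

```bash
cat >> h.py <<'E'
def units(n):
    im,X=cloud(n);x,y,z=np.moveaxis(X,-1,0);b=(x>380)&(x<660)&(abs(y)<360)
    for c in("red","yellow","blue"):
        for lo,hi,t in((50,100,"unit"),(2,20,"cradle")):
            N,L,S,_=cv2.connectedComponentsWithStats((mask(im,c)&b&(z>lo)&(z<hi)).astype(np.uint8))
            for i in range(1,N):
                if S[i,4]>150:P=X[L==i];print(n,c,t,S[i,4],*rect(P),round(float(np.median(P[:,2])),1))
    return im
E
python3 - <<'E'
from h import *
im=units("top");units("scene");cv2.imwrite("pics/t4.png",im[:,:,::-1])
plan([(545,180,230,174),(570,70,235,184),(580,-30,235,191),(561.5,-100,200,193.8),(561.5,-100,45,193.8)],1)
E
```

```text
top red unit 786 [527.  269.5] [93.  48.6] -12.3 67.8
top red cradle 1028 [451.9  76.2] [143.1  80.4] 4.4 6.0
top yellow unit 990 [462.9  80.1] [93.2 48.6] 4.9 68.7
top yellow cradle 990 [ 552.7 -100.3] [143.3  81.4] 11.3 6.3
top blue unit 915 [ 561.3 -100.5] [90.3 48.2] 14.3 68.6
top blue cradle 2358 [ 450.5 -284.4] [144.5  83.4] -8.5 5.3
scene red unit 468 [529.6 271.1] [87.6 46.9] -10.8 68.2
scene red cradle 331 [455.2  76.1] [142.   78.7] 4.3 7.8
scene yellow unit 455 [464.4  79.9] [89.6 47.1] 4.8 69.5
scene yellow cradle 537 [562.9 -98.1] [128.4  79.8] 11.2 7.2
scene blue unit 439 [563.1 -99.6] [86.8 44.9] 14.4 69.2
scene blue cradle 759 [ 462.9 -285. ] [124.3  78.9] -7.1 5.6
(545, 180, 230, 174) dp [-0.0335, -0.0849, -0.0008] ang [0.001, 0.0, -0.092]
(570, 70, 235, 184) dp [-0.0795, -0.1879, -0.0059] ang [0.001, 0.001, -0.267]
(580, -30, 235, 191) dp [-0.1089, -0.284, -0.0059] ang [0.001, 0.001, -0.389]
(561.5, -100, 200, 193.8) dp [-0.1044, -0.3563, 0.029] ang [0.001, 0.001, -0.438]
(561.5, -100, 45, 193.8) dp [-0.1043, -0.3564, 0.184] ang [0.001, 0.001, -0.438]
```

View pics/t4.png

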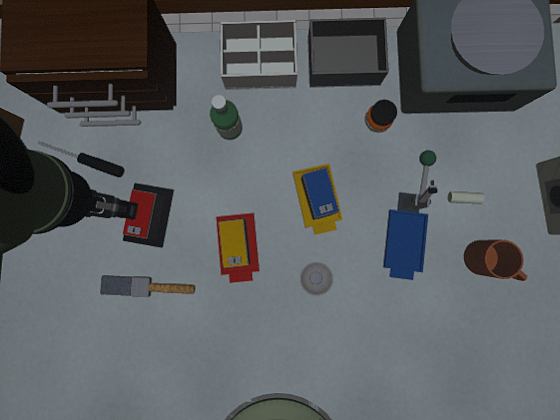

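Red is parked on the mat at (140,213), and the blue cradle (405,240) is empty with the clamp open. Next is blue.

Scaled: -0.356 m is -0.5933, -0.335 m is -0.5583, -0.438 rad is -0.2091.

drive_tool --plan '[{"claw":-1,"dp":[-0.0283,-0.075,0],"angular":[0,0,-0.0239]},{"claw":-1,"dp":[-0.0567,-0.15,0],"angular":[0,0,-0.0477]},{"claw":-1,"dp":[-0.095,-0.23,0],"angular":[0,0,-0.0859]},{"claw":-1,"dp":[-0.1333,-0.3133,0],"angular":[0,0,-0.1275]},{"claw":-1,"dp":[-0.1567,-0.3933,0],"angular":[0,0,-0.1576]},{"claw":-1,"dp":[-0.1767,-0.475,0],"angular":[0,0,-0.1862]},{"claw":-1,"dp":[-0.175,-0.5583,0.0167],"angular":[0,0,-0.2053]},{"claw":-1,"dp":[-0.1742,-0.5933,0.0667],"angular":[0,0,-0.2091]},{"claw":-1,"dp":[-0.1742,-0.5933,0.1333],"angular":[0,0,-0.2091]},{"claw":-1,"dp":[-0.1742,-0.5933,0.1667],"angular":[0,0,-0.2091]},{"claw":-1,"dp":[-0.1742,-0.5933,0.1667],"angular":[0,0,-0.2091]}]'

```text
t: 13.78
eef_pos: [560.3, -99.6, 126.7]
tool_rot: [179.9, -0.2, -166.2]
ft_force: [0.2, -0.0, 1.0]
finger_gap: 85.3
gripper_force: 0.0
```

```bash
python3 - <<'E'
from h import *
plan([(562,-100,200,194),(562,-100,45,194)],1)
print(manip.get_obs()["qpos"])
E
```

```text
(562, -100, 200, 194) dp [-0.0012, -0.0007, -0.0733] ang [0.001, -0.004, -0.003]
(562, -100, 45, 194) dp [-0.0019, -0.0009, 0.0817] ang [0.001, -0.004, -0.003]
[ -0.61218344  34.29274746   6.65596572 106.13989097  -5.80823057
  40.13945373 113.1726113 ]
```

Scaled: 0.086 m is 0.1433, -0.001 m is -0.0017, -0.003 rad is -0.0014.

drive_tool --plan '[{"claw":-1,"dp":[-0.0017,-0.0017,0.0417],"angular":[0,0,-0.0014]},{"claw":-1,"dp":[-0.0017,-0.0017,0.0833],"angular":[0,0,-0.0014]},{"claw":-1,"dp":[-0.0017,-0.0017,0.12],"angular":[0,0,-0.0014]},{"claw":-1,"dp":[-0.0017,-0.0017,0.14],"angular":[0,0,-0.0014]},{"claw":-1,"dp":[-0.0017,-0.0017,0.1433],"angular":[0,0,-0.0014]},{"claw":0.2,"dp":[-0.0017,-0.0017,0.1433],"angular":[0,0,-0.0014]},{"claw":0.5,"dp":[-0.0017,-0.0017,0.1433],"angular":[0,0,-0.0014]},{"claw":1,"dp":[-0.0017,-0.0017,0.1433],"angular":[0,0,-0.0014]},{"claw":1,"dp":[-0.0017,-0.0017,0.1433],"angular":[0,0,-0.0014]},{"claw":1,"dp":[-0.0017,-0.0017,0.1433],"angular":[0,0,-0.0014]},{"claw":1,"dp":[-0.0017,-0.0017,0.1433],"angular":[0,0,-0.0014]}]' --grip_force 70

```text
t: 15.15
eef_pos: [563.4, -100.5, 43.8]
tool_rot: [-180.0, 0.1, -166.0]
ft_force: [-2.1, 1.5, 9.0]
finger_gap: 51.0
gripper_force: 73.3
```

```bash
python3 - <<'E'
from h import *
plan([(562,-100,215,194),(520,-180,235,185),(459.6,-286.5,220,171.5),(459.6,-286.5,46,171.5)],1)
E
```

```text
(562, -100, 215, 194) dp [0.001, 0.0008, -0.1712] ang [-0.0, 0.001, -0.0]
(520, -180, 235, 185) dp [0.0611, -0.0667, -0.1913] ang [-0.0, 0.001, 0.157]
(459.6, -286.5, 220, 171.5) dp [0.1455, -0.1554, -0.1763] ang [-0.0, 0.001, 0.393]
(459.6, -286.5, 46, 171.5) dp [0.1457, -0.1554, -0.0023] ang [-0.0, 0.001, 0.393]
```

Scaled: -0.19 m is -0.3167, -0.185 m is -0.3083, 0.393 rad is 0.1876.

drive_tool --plan '[{"claw":1,"dp":[0,0,-0.025],"angular":[0,0,0]},{"claw":1,"dp":[0,0,-0.0833],"angular":[0,0,0]},{"claw":1,"dp":[0,0,-0.1667],"angular":[0,0,0]},{"claw":1,"dp":[0,0,-0.25],"angular":[0,0,0]},{"claw":1,"dp":[0.0167,-0.025,-0.3083],"angular":[0,0,0.0239]},{"claw":1,"dp":[0.05,-0.0667,-0.3167],"angular":[0,0,0.0477]},{"claw":1,"dp":[0.1,-0.1167,-0.3167],"angular":[0,0,0.0859]},{"claw":1,"dp":[0.15,-0.1667,-0.3167],"angular":[0,0,0.1241]},{"claw":1,"dp":[0.2,-0.2167,-0.3083],"angular":[0,0,0.1623]},{"claw":1,"dp":[0.2333,-0.25,-0.2933],"angular":[0,0,0.1876]},{"claw":1,"dp":[0.2433,-0.2583,-0.2833],"angular":[0,0,0.1876]},{"claw":1,"dp":[0.2433,-0.2583,-0.2833],"angular":[0,0,0.1876]}]'

```text
t: 16.65
eef_pos: [458.5, -286.0, 213.0]
tool_rot: [180.0, -0.0, 171.5]
ft_force: [0.4, 0.5, -4.1]
finger_gap: 51.1
gripper_force: 74.5
```

```bash
python3 - <<'E'
from h import *
plan([(459.8,-286.5,44.5,171.5)],1)
E
```

```text
(459.8, -286.5, 44.5, 171.5) dp [-0.0014, -0.0004, 0.1685] ang [0.0, -0.0, -0.0]
```

Scaled: 0.1685 m is 0.2808, 0.168 m is 0.28.

drive_tool --plan '[{"claw":1,"dp":[-0.0017,0,0.0667],"angular":[0,0,0]},{"claw":1,"dp":[-0.0017,0,0.1333],"angular":[0,0,0]},{"claw":1,"dp":[-0.0017,0,0.2],"angular":[0,0,0]},{"claw":1,"dp":[-0.0017,0,0.2417],"angular":[0,0,0]},{"claw":1,"dp":[-0.0017,0,0.2617],"angular":[0,0,0]},{"claw":1,"dp":[-0.0017,0,0.2733],"angular":[0,0,0]},{"claw":1,"dp":[-0.0017,0,0.28],"angular":[0,0,0]},{"claw":1,"dp":[-0.0017,0,0.2808],"angular":[0,0,0]},{"claw":1,"dp":[-0.0017,0,0.2808],"angular":[0,0,0]},{"claw":1,"dp":[-0.0017,0,0.2808],"angular":[0,0,0]}]'

```text
t: 17.9
eef_pos: [459.9, -286.4, 44.7]
tool_rot: [-180.0, 0.0, 171.5]
ft_force: [-0.4, -0.6, -5.1]
finger_gap: 51.1
gripper_force: 74.3
```

Scaled: -0.2 m is -0.3333, -0.15 m is -0.25.

drive_tool --plan '[{"claw":1,"dp":[0,0,0.0017],"angular":[0,0,0]},{"claw":0.1,"dp":[0,0,0.0017],"angular":[0,0,0]},{"claw":-0.3,"dp":[0,0,0.0017],"angular":[0,0,0]},{"claw":-1,"dp":[0,0,0.0017],"angular":[0,0,0]},{"claw":-1,"dp":[0,0,0.0017],"angular":[0,0,0]},{"claw":-1,"dp":[0,0,0],"angular":[0,0,0]},{"claw":-1,"dp":[0,0,-0.0167],"angular":[0,0,0]},{"claw":-1,"dp":[0,0,-0.0833],"angular":[0,0,0]},{"claw":-1,"dp":[0,0,-0.1667],"angular":[0,0,0]},{"claw":-1,"dp":[0,0,-0.25],"angular":[0,0,0]},{"claw":-1,"dp":[0,0,-0.3333],"angular":[0,0,0]},{"claw":-1,"dp":[0,0,-0.3333],"angular":[0,0,0]}]'

```text
t: 19.4
eef_pos: [460.9, -287.1, 248.5]
tool_rot: [-179.9, 0.4, 171.5]
ft_force: [-0.0, -0.4, -1.5]
finger_gap: 85.2
gripper_force: 0.0
```

```bash
python3 - <<'E'
from h import *
units("top");im=units("scene");cv2.imwrite("pics/s5.png",im[:,:,::-1])
plan([(520,-180,245,174),(540,-60,235,178),(500,40,235,183),(464,80,200,184.9),(464,80,130,184.9)],1)
E
```

```text
top red unit 942 [527.2 269.7] [92.5 48.3] -11.7 67.7
top red cradle 1025 [451.8  76.9] [143.4  81.8] 4.4 6.1
top yellow unit 994 [463.   80.1] [93.3 48.6] 5.1 68.7
top yellow cradle 2265 [ 552.9 -100.8] [143.4  82.7] 11.0 5.1
top blue unit 797 [ 459.1 -286. ] [92.8 48.7] -7.6 68.7
top blue cradle 930 [ 450.4 -283.8] [145.1  82.4] -8.7 6.1
scene red unit 468 [529.5 271.5] [88.7 47.3] -11.8 68.3
scene red cradle 343 [453.8  75.2] [144.7  78.9] 5.2 8.0
scene yellow unit 455 [464.2  79.6] [90.8 47.2] 4.4 69.5
scene yellow cradle 1477 [554.5 -99.9] [146.1  79.8] 11.2 5.8
scene blue unit 397 [ 459.4 -284.8] [89.5 45.5] -8.7 69.4
scene blue cradle 180 [ 464.4 -261.3] [124.5  37.1] -12.6 7.9
(520, -180, 245, 174) dp [-0.0439, 0.114, 0.0001] ang [-0.0, 0.001, -0.044]
(540, -60, 235, 178) dp [-0.0458, 0.2356, 0.0101] ang [-0.0, 0.001, -0.114]
(500, 40, 235, 183) dp [0.0085, 0.3286, 0.01] ang [-0.0, 0.001, -0.201]
(464, 80, 200, 184.9) dp [0.0501, 0.3628, 0.045] ang [-0.0, 0.001, -0.234]
(464, 80, 130, 184.9) dp [0.0502, 0.3628, 0.115] ang [-0.0, 0.001, -0.234]
```

View pics/s5.png

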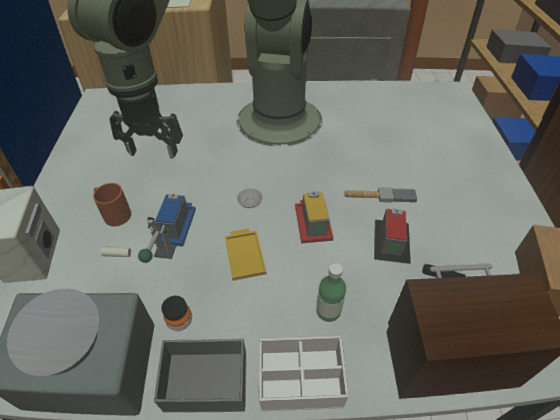

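Blue sits flat in the blue cradle at (172,215), and the yellow cradle at (246,255) is empty. Next is yellow.

Scaled: 0.363 m is 0.605, 0.115 m is 0.1917, -0.234 rad is -0.1117.

drive_tool --plan '[{"claw":-1,"dp":[-0.025,0.0667,0],"angular":[0,0,-0.0072]},{"claw":-1,"dp":[-0.0583,0.15,0],"angular":[0,0,-0.0143]},{"claw":-1,"dp":[-0.0733,0.2333,0.0083],"angular":[0,0,-0.0286]},{"claw":-1,"dp":[-0.0767,0.3167,0.0167],"angular":[0,0,-0.043]},{"claw":-1,"dp":[-0.07,0.3917,0.0167],"angular":[0,0,-0.0549]},{"claw":-1,"dp":[-0.03,0.47,0.0167],"angular":[0,0,-0.0764]},{"claw":-1,"dp":[0.0167,0.5467,0.0167],"angular":[0,0,-0.0955]},{"claw":-1,"dp":[0.075,0.6,0.05],"angular":[0,0,-0.1117]},{"claw":-1,"dp":[0.0833,0.605,0.125],"angular":[0,0,-0.1117]},{"claw":-1,"dp":[0.0833,0.605,0.1833],"angular":[0,0,-0.1117]},{"claw":-1,"dp":[0.0833,0.605,0.1917],"angular":[0,0,-0.1117]},{"claw":-1,"dp":[0.0833,0.605,0.1917],"angular":[0,0,-0.1117]}]'

```text
t: 21.0
eef_pos: [464.2, 79.8, 129.6]
tool_rot: [-180.0, -0.0, -175.1]
ft_force: [-0.4, -0.5, -0.4]
finger_gap: 85.4
gripper_force: 0.0
```

```bash
python3 - <<'E'
from h import *
plan([(463.8,80,45,184.9)],1)
E
```

```text
(463.8, 80, 45, 184.9) dp [0.0003, 0.0002, 0.0846] ang [-0.0, -0.001, -0.001]
```

Scaled: 0.085 m is 0.1417, 0.083 m is 0.1383.

drive_tool --plan '[{"claw":-1,"dp":[0,0,0.0417],"angular":[0,0,0]},{"claw":-1,"dp":[0,0,0.0833],"angular":[0,0,0]},{"claw":-1,"dp":[0,0,0.12],"angular":[0,0,0]},{"claw":-1,"dp":[0,0,0.1383],"angular":[0,0,0]},{"claw":-1,"dp":[0,0,0.1417],"angular":[0,0,0]},{"claw":0.2,"dp":[0,0,0.1417],"angular":[0,0,0]},{"claw":0.5,"dp":[0,0,0.1417],"angular":[0,0,0]},{"claw":1,"dp":[0,0,0.1417],"angular":[0,0,0]},{"claw":1,"dp":[0,0,0.1417],"angular":[0,0,0]},{"claw":1,"dp":[0,0,0.1417],"angular":[0,0,0]},{"claw":1,"dp":[0,0,0.1417],"angular":[0,0,0]}]' --grip_force 70

```text
t: 22.38
eef_pos: [464.5, 80.2, 45.2]
tool_rot: [180.0, 0.1, -175.1]
ft_force: [-2.1, -1.1, 12.1]
finger_gap: 51.1
gripper_force: 71.9
```

```bash
python3 - <<'E'
from h import *
plan([(464,80,215,184.9),(510,0,220,188),(563.5,-98.8,200,191.1)],1)
E
```

```text
(464, 80, 215, 184.9) dp [0.0003, -0.0001, -0.1698] ang [0.0, 0.001, -0.0]
(510, 0, 220, 188) dp [-0.0387, -0.0837, -0.1748] ang [0.0, 0.001, -0.054]
(563.5, -98.8, 200, 191.1) dp [-0.0836, -0.1867, -0.1548] ang [0.0, 0.001, -0.109]
```

Scaled: -0.1867 m is -0.3112, -0.0836 m is -0.1393, -0.109 rad is -0.052.

drive_tool --plan '[{"claw":1,"dp":[0,0,-0.025],"angular":[0,0,0]},{"claw":1,"dp":[0,0,-0.0833],"angular":[0,0,0]},{"claw":1,"dp":[0,0,-0.1667],"angular":[0,0,0]},{"claw":1,"dp":[0,0,-0.2417],"angular":[0,0,0]},{"claw":1,"dp":[-0.0133,-0.03,-0.275],"angular":[0,0,-0.0048]},{"claw":1,"dp":[-0.0367,-0.08,-0.275],"angular":[0,0,-0.0143]},{"claw":1,"dp":[-0.0667,-0.1467,-0.275],"angular":[0,0,-0.0258]},{"claw":1,"dp":[-0.0967,-0.2133,-0.275],"angular":[0,0,-0.0382]},{"claw":1,"dp":[-0.125,-0.2767,-0.2667],"angular":[0,0,-0.0477]},{"claw":1,"dp":[-0.1393,-0.3112,-0.2583],"angular":[0,0,-0.052]},{"claw":1,"dp":[-0.1393,-0.3112,-0.2583],"angular":[0,0,-0.052]},{"claw":1,"dp":[-0.1393,-0.3112,-0.2583],"angular":[0,0,-0.052]}]'

```text
t: 23.88
eef_pos: [562.9, -98.2, 199.9]
tool_rot: [180.0, 0.0, -168.9]
ft_force: [-0.6, 0.5, -3.6]
finger_gap: 51.3
gripper_force: 74.2
```

```bash
python3 - <<'E'
from h import *
plan([(563.3,-98.8,45,191.1)],1)
E
```

```text
(563.3, -98.8, 45, 191.1) dp [-0.0002, -0.0007, 0.1549] ang [0.0, 0.0, 0.001]
```

Scaled: 0.155 m is 0.2583, 0.1545 m is 0.2575.

drive_tool --plan '[{"claw":1,"dp":[0,-0.0008,0.0667],"angular":[0,0,0]},{"claw":1,"dp":[0,-0.0008,0.1333],"angular":[0,0,0]},{"claw":1,"dp":[0,-0.0008,0.1917],"angular":[0,0,0]},{"claw":1,"dp":[0,-0.0008,0.225],"angular":[0,0,0]},{"claw":1,"dp":[0,-0.0008,0.2417],"angular":[0,0,0]},{"claw":1,"dp":[0,-0.0008,0.2517],"angular":[0,0,0]},{"claw":1,"dp":[0,-0.0008,0.2575],"angular":[0,0,0]},{"claw":1,"dp":[0,-0.0008,0.2583],"angular":[0,0,0]},{"claw":1,"dp":[0,-0.0008,0.2583],"angular":[0,0,0]},{"claw":1,"dp":[0,-0.0008,0.2583],"angular":[0,0,0]}]'

```text
t: 25.12
eef_pos: [563.7, -99.2, 45.3]
tool_rot: [-180.0, 0.1, -168.9]
ft_force: [-2.5, 1.2, 6.1]
finger_gap: 50.9
gripper_force: 75.1
```

Scaled: -0.18 m is -0.3, -0.15 m is -0.25.

drive_tool --plan '[{"claw":1,"dp":[0,0,0.0008],"angular":[0,0,0]},{"claw":0.1,"dp":[0,0,0.0008],"angular":[0,0,0]},{"claw":-0.3,"dp":[0,0,0.0008],"angular":[0,0,0]},{"claw":-1,"dp":[0,0,0.0008],"angular":[0,0,0]},{"claw":-1,"dp":[0,0,0],"angular":[0,0,0]},{"claw":-1,"dp":[0,0,0],"angular":[0,0,0]},{"claw":-1,"dp":[0,0,-0.0167],"angular":[0,0,0]},{"claw":-1,"dp":[0,0,-0.0833],"angular":[0,0,0]},{"claw":-1,"dp":[0,0,-0.1667],"angular":[0,0,0]},{"claw":-1,"dp":[0,0,-0.25],"angular":[0,0,0]},{"claw":-1,"dp":[0,0,-0.3],"angular":[0,0,0]},{"claw":-1,"dp":[0,0,-0.3],"angular":[0,0,0]}]'

```text
t: 26.62
eef_pos: [564.3, -99.5, 227.1]
tool_rot: [-179.9, 0.2, -168.9]
ft_force: [-0.0, -0.1, 0.3]
finger_gap: 85.5
gripper_force: 0.0
```

```bash
python3 - <<'E'
from h import *
units("top");units("scene")
plan([(575,30,225,184),(555,150,225,176),(528.3,270.5,200,168.2),(528.3,270.5,130,168.2)],1)
E
```

```text
top red unit 938 [527.3 270. ] [92.7 48.8] -11.6 67.7
top red cradle 2319 [451.9  76.2] [143.4  80.2] 4.1 5.2
scene red unit 472 [529.9 271.2] [88.6 46.9] -11.3 68.2
scene red cradle 1140 [452.8  75.9] [146.2  79.1] 4.3 6.1
scene yellow unit 570 [562.6 -96.7] [90.7 50.3] 11.3 69.2
scene yellow cradle 555 [563. -98.] [128.1  80. ] 11.1 7.1
scene blue unit 400 [ 459.1 -284. ] [90.4 46.1] -7.9 69.5
scene blue cradle 179 [ 463.9 -260.9] [125.   37.8] -13.4 7.3
(575, 30, 225, 184) dp [-0.0365, 0.1246, -0.0005] ang [0.0, 0.0, 0.124]
(555, 150, 225, 176) dp [-0.0401, 0.2462, -0.0005] ang [0.0, 0.0, 0.264]
(528.3, 270.5, 200, 168.2) dp [-0.0371, 0.3695, 0.0245] ang [0.0, 0.0, 0.4]
(528.3, 270.5, 130, 168.2) dp [-0.0371, 0.3695, 0.0945] ang [0.0, 0.0, 0.4]
```

Scaled: 0.3695 m is 0.6158, 0.0945 m is 0.1575, 0.4 rad is 0.191.

drive_tool --plan '[{"claw":-1,"dp":[-0.025,0.0667,0],"angular":[0,0,0.0191]},{"claw":-1,"dp":[-0.0467,0.1417,0],"angular":[0,0,0.0382]},{"claw":-1,"dp":[-0.0617,0.2167,0],"angular":[0,0,0.0621]},{"claw":-1,"dp":[-0.065,0.3,0],"angular":[0,0,0.0907]},{"claw":-1,"dp":[-0.0667,0.3833,0],"angular":[0,0,0.1194]},{"claw":-1,"dp":[-0.065,0.4667,0],"angular":[0,0,0.1432]},{"claw":-1,"dp":[-0.0633,0.55,0.0083],"angular":[0,0,0.1719]},{"claw":-1,"dp":[-0.0617,0.6083,0.0333],"angular":[0,0,0.191]},{"claw":-1,"dp":[-0.0617,0.6158,0.1],"angular":[0,0,0.191]},{"claw":-1,"dp":[-0.0617,0.6158,0.15],"angular":[0,0,0.191]},{"claw":-1,"dp":[-0.0617,0.6158,0.1575],"angular":[0,0,0.191]},{"claw":-1,"dp":[-0.0617,0.6158,0.1575],"angular":[0,0,0.191]}]'

```text
t: 28.22
eef_pos: [528.5, 270.1, 130.0]
tool_rot: [-180.0, -0.0, 168.2]
ft_force: [-0.4, 0.1, 1.0]
finger_gap: 85.4
gripper_force: 0.0
```

```bash
python3 - <<'E'
from h import *
plan([(528.3,270.5,44.5,168.2)],1)
E
```

```text
(528.3, 270.5, 44.5, 168.2) dp [0.0003, 0.0004, 0.0855] ang [-0.0, -0.0, -0.0]
```

drive_tool --plan '[{"claw":-1,"dp":[0,0,0.0417],"angular":[0,0,0]},{"claw":-1,"dp":[0,0,0.0833],"angular":[0,0,0]},{"claw":-1,"dp":[0,0,0.12],"angular":[0,0,0]},{"claw":-1,"dp":[0,0,0.1383],"angular":[0,0,0]},{"claw":-1,"dp":[0,0,0.1425],"angular":[0,0,0]},{"claw":0.2,"dp":[0,0,0.1425],"angular":[0,0,0]},{"claw":0.5,"dp":[0,0,0.1425],"angular":[0,0,0]},{"claw":1,"dp":[0,0,0.1425],"angular":[0,0,0]},{"claw":1,"dp":[0,0,0.1425],"angular":[0,0,0]},{"claw":1,"dp":[0,0,0.1425],"angular":[0,0,0]},{"claw":1,"dp":[0,0,0.1425],"angular":[0,0,0]}]' --grip_force 70

```text
t: 29.6
eef_pos: [528.8, 270.6, 45.3]
tool_rot: [179.9, 0.1, 168.2]
ft_force: [-1.3, -0.1, 8.5]
finger_gap: 51.1
gripper_force: 73.5
```

```bash
python3 - <<'E'
from h import *
plan([(528,270.5,210,168.2),(500,180,215,176),(462,76.8,195,184.2)],1)
E
```

```text
(528, 270.5, 210, 168.2) dp [0.0007, -0.0001, -0.1647] ang [0.001, 0.001, 0.0]
(500, 180, 215, 176) dp [0.0096, -0.0944, -0.1698] ang [0.001, 0.001, -0.136]
(462, 76.8, 195, 184.2) dp [0.0257, -0.2032, -0.1499] ang [0.001, 0.001, -0.279]
```

Scaled: -0.203 m is -0.3383, 0.0257 m is 0.0428, -0.279 rad is -0.1332.

drive_tool --plan '[{"claw":1,"dp":[0,0,-0.025],"angular":[0,0,0]},{"claw":1,"dp":[0,0,-0.0833],"angular":[0,0,0]},{"claw":1,"dp":[0,0,-0.1667],"angular":[0,0,0]},{"claw":1,"dp":[0,0,-0.2417],"angular":[0,0,0]},{"claw":1,"dp":[0.005,-0.0333,-0.275],"angular":[0,0,-0.0143]},{"claw":1,"dp":[0.01,-0.0917,-0.275],"angular":[0,0,-0.0382]},{"claw":1,"dp":[0.0167,-0.1583,-0.275],"angular":[0,0,-0.0649]},{"claw":1,"dp":[0.0267,-0.2333,-0.275],"angular":[0,0,-0.0955]},{"claw":1,"dp":[0.0383,-0.3,-0.2667],"angular":[0,0,-0.1194]},{"claw":1,"dp":[0.0428,-0.3383,-0.25],"angular":[0,0,-0.1332]},{"claw":1,"dp":[0.0428,-0.3383,-0.25],"angular":[0,0,-0.1332]},{"claw":1,"dp":[0.0428,-0.3383,-0.25],"angular":[0,0,-0.1332]}]'

```text
t: 31.1
eef_pos: [462.1, 77.5, 195.0]
tool_rot: [180.0, 0.1, -175.8]
ft_force: [-0.6, 0.2, -2.8]
finger_gap: 51.8
gripper_force: 73.7
```

```bash
python3 - <<'E'
from h import *
plan([(462,76.8,46,184.2)],1)
E
```

```text
(462, 76.8, 46, 184.2) dp [0.0003, -0.0007, 0.149] ang [0.0, 0.001, -0.0]
```

Scaled: 0.149 m is 0.2483, 0.1485 m is 0.2475.

drive_tool --plan '[{"claw":1,"dp":[0,-0.0008,0.0667],"angular":[0,0,0]},{"claw":1,"dp":[0,-0.0008,0.1333],"angular":[0,0,0]},{"claw":1,"dp":[0,-0.0008,0.1833],"angular":[0,0,0]},{"claw":1,"dp":[0,-0.0008,0.2167],"angular":[0,0,0]},{"claw":1,"dp":[0,-0.0008,0.2333],"angular":[0,0,0]},{"claw":1,"dp":[0,-0.0008,0.2433],"angular":[0,0,0]},{"claw":1,"dp":[0,-0.0008,0.2475],"angular":[0,0,0]},{"claw":1,"dp":[0,-0.0008,0.2483],"angular":[0,0,0]},{"claw":1,"dp":[0,-0.0008,0.2483],"angular":[0,0,0]},{"claw":1,"dp":[0,-0.0008,0.2483],"angular":[0,0,0]}]'

```text
t: 32.35
eef_pos: [462.1, 76.7, 46.3]
tool_rot: [180.0, 0.1, -175.8]
ft_force: [-2.6, -0.0, 10.0]
finger_gap: 51.3
gripper_force: 75.3
```

Scaled: -0.2 m is -0.3333, -0.15 m is -0.25.

drive_tool --plan '[{"claw":1,"dp":[0,0,0.0008],"angular":[0,0,0]},{"claw":0.1,"dp":[0,0,0.0008],"angular":[0,0,0]},{"claw":-0.3,"dp":[0,0,0.0008],"angular":[0,0,0]},{"claw":-1,"dp":[0,0,0.0008],"angular":[0,0,0]},{"claw":-1,"dp":[0,0,0],"angular":[0,0,0]},{"claw":-1,"dp":[0,0,0],"angular":[0,0,0]},{"claw":-1,"dp":[0,0,-0.0167],"angular":[0,0,0]},{"claw":-1,"dp":[0,0,-0.0833],"angular":[0,0,0]},{"claw":-1,"dp":[0,0,-0.1667],"angular":[0,0,0]},{"claw":-1,"dp":[0,0,-0.25],"angular":[0,0,0]},{"claw":-1,"dp":[0,0,-0.3333],"angular":[0,0,0]},{"claw":-1,"dp":[0,0,-0.3333],"angular":[0,0,0]}]'

```text
t: 33.85
eef_pos: [463.0, 76.6, 249.1]
tool_rot: [179.9, 0.3, -175.8]
ft_force: [0.5, -0.3, -0.3]
finger_gap: 85.1
gripper_force: 0.0
```

```bash
python3 - <<'E'
from h import *
im=units("top");units("scene");cv2.imwrite("pics/t6.png",im[:,:,::-1])
E
```

```text
top red cradle 159 [505.4  52.6] [39.8 26.1] 5.5 5.9
top red cradle 190 [412.6  42.6] [63.9 21.9] -7.5 6.1
top yellow unit 979 [563.4 -98.3] [93.6 51.9] 11.9 68.5
top yellow cradle 999 [ 552.8 -100.1] [143.4  81.4] 11.1 6.3
top blue unit 969 [ 459.2 -286.1] [93.2 48.6] -8.3 68.7
top blue cradle 930 [ 450.7 -283.9] [144.5  82. ] -8.5 6.0
scene red unit 455 [462.8  78.6] [91.1 50.4] 5.9 69.5
scene red cradle 335 [463.1  76.6] [125.3  79.2] 4.3 7.6
scene yellow unit 570 [563.1 -96.7] [91.9 50.1] 11.3 69.4
scene yellow cradle 557 [563.7 -98.1] [128.   80.1] 11.1 7.1
scene blue unit 397 [ 459.6 -285.2] [86.8 46.5] -8.6 69.4
scene blue cradle 173 [ 466.5 -263.8] [120.6  36.2] -9.4 7.4
```

View pics/t6.png

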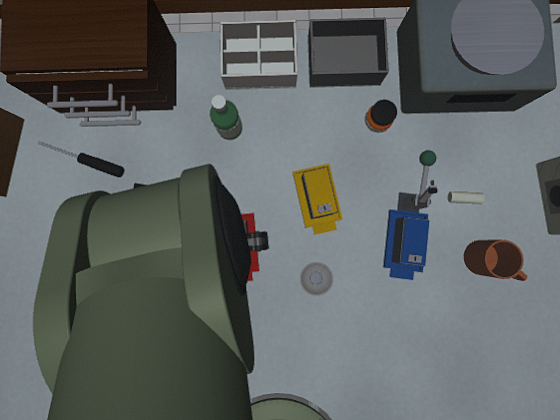

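Yellow (320,197) and blue (408,240) are in their own cradles, and the clamp is open with the ball at (428,158). The scene camera puts red within 2 mm of its cradle's centre, lying flat. All three are in place, so I'm handing in.

```bash
python3 -c "
from rig import manip
print(manip.hand_in())"
```

```text
the job is handed in; nothing more can be done
None
```

The job is handed in after about 34 s of the 136 s: the clamp is open and all three mechanisms lie flat and released in their own cradles, within about 2 mm of centre by camera; the hand-in returned no verdict.

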